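Pack a rebuilt starter solenoid and close the carton

ROBOT

A 6-joint arm with a two-finger parallel gripper is mounted at the origin on the work surface. World frame = base frame: x ahead of the robot, y to its left, z up, the work surface at z = 0. Lengths are in mm, angles in degrees, forces in N, time in s.
With the tool pointing down it reaches from about 350 to 850 mm from the base axis. Payload 8.1 kg.
Tool frame: the origin (TCP) lies between the finger pads; the fingertips stand 25 mm ahead of it and the grasp point (between the pads) lies 6 mm ahead of it; z points along the fingers, y is the direction in which the jaws open and shut (so a half turn about z gives the same grasp; the last joint's range is limited). The gripper opens to 93 mm and grips with 3 to 60 N. Pads are 15 mm wide; open, the fingers measure 128 mm over their backs; the gripper's body (75 mm by 188 mm) begins 65 mm behind the grasp point.
Start: joints at [58.648, 7.471, 85.268, -0, 87.261, -4.893], TCP at [267.317, 537.166, 243.635] pointing down, gripper open.
Joint ranges: [-169.43, 169.43], [-51.17, 129.36], [1.28, 143.12], [-76.62, 256.62], [0, 156.53], [-152.29, 152.29]. Speed limits (degrees/s): [136.94, 136.94, 159.86, 180, 180, 180].

INTERFACE

Orientations are given as [roll, pitch, yaw] about the fixed x, y, z axes, in that order (R = Rz(yaw) Ry(pitch) Rx(roll)).
In Python, from rig import ctrl, read_camera, get_calibration, sign_off, search_frame, landmark_of gives the robot as it stands.
- The arm moves only by the tool send_rows, never from a script. Its argument "moves" is a list of rows, each an object with "slide": the shift along the tool's x, y, z in mm, a list of three; "twist": the turn, a rotation vector about the tool's x, y, z in rad, a list of three. A call has 1 to 10 rows; each row is the pose to reach, as a shift and turn from the pose commanded when the call began, along the tool's axes at that moment; what a row does not reach only later rows make up. A row lasts 1/12 s, in which the tool goes at most 41.7 mm and 7.16 degrees, less where a joint would pass 70% of its speed; a pose out of reach is approached as far as the arm can. A call with a gripper value outside its range is refused whole. "fingers" is the opening, from 0 (shut) to 1 (fully open), set as the call begins (left out, the last holds). The fingers move at their own pace and stop on an object; "force" is the grip in N (left out, the last holds). Time passes only in rows, so rows that repeat a pose let the fingers close. It gives the time, the measured TCP pose, the force and the opening at its end, in the units of the state.
- ctrl.get_state(): the state, without advancing time (a new reading comes with each control period).
- read_camera(name): name is "scene" or "top"; returns the picture (400x640x3 uint8, red, green, blue); there is no depth.
- get_calibration(name): a dict with "mtx" (3x3 intrinsics, pixels), "extrinsics" (4x4, takes a point from camera to world coordinates). Camera axes: x right, y up, looking along -z (the intrinsics and any distortion apply to the point x, -y, -z); pixel columns grow to the right and rows downward; lengths in mm; the calibration is good to about 2 mm. A picture is of the moment at which its call begins. get_calibration takes no time and is no camera call.
- sign_off(): hands the job in, once; it reports no verdict.
Trained networks look in the newest picture that a camera, given by its name, has taken for a name from the list of things; names that differ only in an ending like _2 or _b are one class to them, and where a whole thing is asked for, a point or a joint stands for the part that bears it (a point fixed in the world has none). Each returns a list of dicts, best first, with "conf" (0 to 1); they miss things now and then, are a little off and sometimes report something else, mostly with a low value. They report only what shows in the picture. A call takes as long as a camera call. They do not tell look-alikes from the thing itself.
- search_frame(camera, target): "xyz" ([x, y, z] in mm, in the coordinates of the camera as it stood for that picture, good to about 4 mm: the middle of the surface that is visible of it).
- landmark_of(camera, target): "xyz" ([x, y, z] in mm, in the coordinates of the camera as it stood for that picture, good to about 4 mm: a listed point, or the origin of a listed thing).
The state is a dict: "time": time; "joint_positions": joint angles; "dq": joint speeds; "joint_torque": joint torques, N m; "eef_pos": TCP position; "eef_rot": TCP orientation; "wrist_force": force on the tool from outside, world axes, zero at the start; "wrist_torque": the same for the moment, N m; "gripper_width": finger opening in mm.
Only numpy, scipy, OpenCV 4.12 (cv2) and the standard library are available. Lean on these libraries where they do the work, as an engineer would, in place of code of your own. Each camera call takes 0.05 s, during which the arm holds its last target.

TASK

Lift the red lid off the blue parts tin by its knob and lay it down, knob up, in the middle of the black rubber mat; then take the solenoid out of the tin and lower it (do not drop it) into the open carton so that it stands upright. Then close the carton: fold both short end flaps down flat first, and after that both long flaps down flat over them. Leave the tin standing where it is, and do not disturb the tools and other things on the bench.

Things in the scene. Friction and masses are not known exactly. Their poses are not given: they have to be found in the camera images.
- tin: round blue parts tin, 176 mm outside diameter, 95 mm high, wall 4 mm, inner floor 5 mm above its underside; stands loose on the bench (0.9 kg), to the left or the right of the carton. Origin: centre of its underside, z up
- tin_lid: loose round red lid lying on the tin, 188 mm diameter, about 220 g. Origin: centre of its underside, z up. From the origin up: a 154 mm wide, 8 mm deep steel centring plug (sits inside the tin's mouth), a 5 mm red flange (8 to 13 mm), and in the middle a black cylindrical knob 28 mm in diameter, from 13 to 49 mm
- solenoid: reconditioned starter solenoid standing upright inside the closed tin near its middle: steel cylinder 52 mm in diameter and 52 mm high, then a black 48 mm cap to 65 mm, with two copper studs on it to 75 mm; about 350 g. Origin: centre of its underside, z up along its axis
- mat: square black rubber mat, 220 x 220 x 4 mm, fixed flat on the bench on the other side of the carton from the tin. Origin: centre of its underside
- carton: open, empty cardboard shipping carton, fixed in a low steel frame: 140 mm along its x, 200 mm along its y, walls 90 mm high and 4 mm thick, inner floor 4 mm up, four hinged top flaps standing open (short end flaps at +y and -y, long flaps at +x and -x). Origin: centre of its underside; turned by up to 0.4 rad, x roughly away from the robot
- flap_end_left (a joint): hinge angle (rad) of the short end flap at the carton's +y end of the carton: 0 = folded shut (level), 1.57 = standing upright, larger = leaning outward; starts at 1.9 to 2.3. It stays where it is left (light cardboard crease). Hinge line along the carton's x axis at carton (y, z) = (98, 90) mm; panel 130 mm wide, 68 mm from hinge to free edge, 3.5 mm thick.
- flap_end_left_edge (a point): middle of the free edge of the short end flap at the carton's +y end (68 mm from its hinge line)
- flap_end_right (a joint): hinge angle (rad) of the short end flap at the carton's -y end of the carton: 0 = folded shut (level), 1.57 = standing upright, larger = leaning outward; starts at 1.9 to 2.3. It stays where it is left (light cardboard crease). Hinge line along the carton's x axis at carton (y, z) = (-98, 90) mm; panel 130 mm wide, 68 mm from hinge to free edge, 3.5 mm thick.
- flap_end_right_edge (a point): middle of the free edge of the short end flap at the carton's -y end (68 mm from its hinge line)
- flap_far (a joint): hinge angle (rad) of the long flap on the carton's +x side (away from the robot) of the carton: 0 = folded shut (level), 1.57 = standing upright, larger = leaning outward; starts at 1.9 to 2.3. It stays where it is left (light cardboard crease). Hinge line along the carton's y axis at carton (x, z) = (69.5, 94) mm; panel 198 mm wide, 68 mm from hinge to free edge, 3.5 mm thick.
- flap_far_edge (a point): middle of the free edge of the long flap on the carton's +x side (away from the robot) (68 mm from its hinge line)
- flap_near (a joint): hinge angle (rad) of the long flap on the carton's -x side (towards the robot) of the carton: 0 = folded shut (level), 1.57 = standing upright, larger = leaning outward; starts at 1.9 to 2.3. It stays where it is left (light cardboard crease). Hinge line along the carton's y axis at carton (x, z) = (-69.5, 94) mm; panel 198 mm wide, 68 mm from hinge to free edge, 3.5 mm thick.
- flap_near_edge (a point): middle of the free edge of the long flap on the carton's -x side (towards the robot) (68 mm from its hinge line)
- oil_bottle: grey oil bottle with red cap, 72 mm diameter, 150 mm high, standing. Bystander, to be left alone
- spray_can: spray can with blue label, 64 mm diameter, 150 mm high, standing. Bystander, to be left alone
- wrench: steel wrench lying beyond the carton. Bystander, to be left alone
- screwdriver: screwdriver lying between the robot and the carton. Bystander, to be left alone
- bearing: steel bearing ring, 72 mm outside diameter, 22 mm high, lying. Bystander, to be left alone
There are look-alikes about, which are no part of the job. There is more than one size of the tin_lid; the job needs the smaller.

How it is judged:
By the outcome, as a careful person would: the job done as asked, in the order asked, and still so for the second after the job is handed in, with the robot touching nothing.
It also fails if it takes over 72 s, if anything falls off the work surface, if the arm or the gripper's body presses on something with over 40 N, if the wrist force passes 120 N, or if a joint passes its speed limit or range.

## Working session

There is one attempt and no reset: what is moved stays moved. The work goes in short steps, Python scripts to look and compute and a tool call to move; the robot and the scene stay as the last step left them, time stands still between calls to the robot, and variables do not carry over. Pictures are saved under pics/ and viewed, and the job is handed in when it is done.

Besides the shell and the picture viewer there is one more tool, called by a JSON object that holds its "op" and its "data", one argument or row to a line. send_rows: Moves the arm, as the interface text tells. Its arguments: {"type":"object","properties":{"moves":{"type":"array","items":{"type":"object","properties":{"slide":{"type":"array","items":{"type":"number"}},"twist":{"type":"array","items":{"type":"number"}}}}},"fingers":{"type":"number"},"force":{"type":"number"}},"required":["moves"]}

```bash
ls; mkdir -p pics
cat > h.py <<'E'
import numpy as np, cv2
from rig import ctrl, read_camera, get_calibration, sign_off, search_frame, landmark_of
def save(cam,name,im=None):
    im=read_camera(cam) if im is None else im
    cv2.imwrite(f'pics/{name}.png',im[:,:,::-1]); return im
def c2w(cam,p):
    T=np.array(get_calibration(cam)['extrinsics']); return (T@np.r_[p,1])[:3]
def ray(cam,u,v,z):
    c=get_calibration(cam);K=np.array(c['mtx']);T=np.array(c['extrinsics'])
    d=np.linalg.inv(K)@[u,v,1]; d=T[:3,:3]@(d*[1,-1,-1]); o=T[:3,3]
    return o+d*(z-o[2])/d[2]
def proj(cam,P):
    c=get_calibration(cam);K=np.array(c['mtx']);T=np.array(c['extrinsics'])
    p=np.linalg.inv(T)@np.r_[P,1]; q=K@(p[:3]*[1,-1,-1]); return q[:2]/q[2]
E
python3 - <<'E'
from h import *
for c in ('top','scene'):
    save(c,c+'0'); print({k:np.array(v).round(2).tolist() if not isinstance(v,str) else v for k,v in get_calibration(c).items()})
print(ctrl.get_state())
E
```

```text
pics
{'mtx': [[380.1, 0.0, 317.11], [0.0, 380.1, 196.43], [0.0, 0.0, 1.0]], 'extrinsics': [[0.0, 0.99, -0.14, 331.84], [-1.0, 0.01, 0.02, 14.51], [0.02, 0.14, 0.99, 1265.36], [0.0, 0.0, 0.0, 1.0]]}
{'mtx': [[426.6, 0.0, 319.04], [0.0, 426.6, 197.16], [0.0, 0.0, 1.0]], 'extrinsics': [[-0.52, -0.51, 0.68, 1317.23], [0.85, -0.31, 0.42, 477.27], [-0.0, 0.8, 0.6, 768.41], [0.0, 0.0, 0.0, 1.0]]}
{'time': 0.1, 'joint_positions': array([ 5.86471805e+01,  7.51131531e+00,  8.53242020e+01,  1.53160132e-03,
        8.72612654e+01, -4.89215759e+00]), 'dq': array([ 0.00814036, -0.13597931, -0.20531344,  0.02955134,  0.01113751,
        0.00684788]), 'joint_torque': array([ 9.23715634e-04, -5.61343074e+01, -4.93097484e+01,  7.70127238e-02,
        2.91457964e-02, -4.58720183e-05]), 'eef_pos': array([267.06258067, 536.75158533, 242.67560152]), 'eef_rot': array([-1.79903700e+02, -9.77783151e-03,  1.53539255e+02]), 'wrist_force': array([-0.1154535 , -0.37567106, -0.53621808]), 'wrist_torque': array([-0.01538604, -0.02518406, -0.01522358]), 'gripper_width': 92.95484518466856}
```

View pics/top0.png

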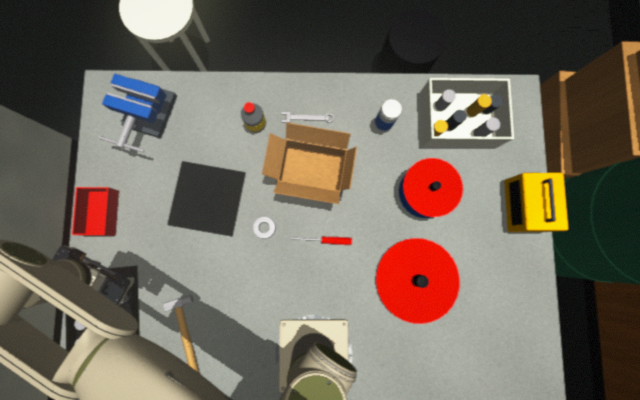

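View pics/scene0.png

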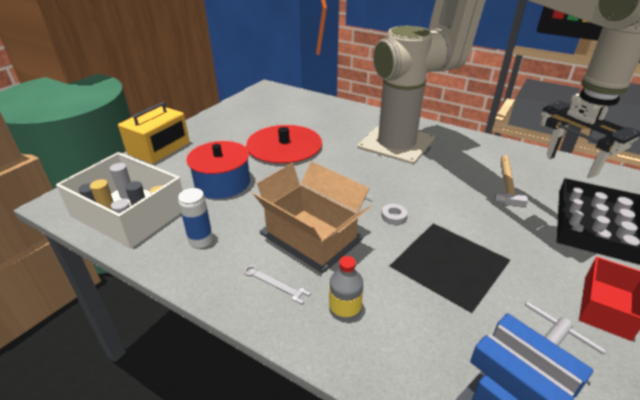

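Run:
```python
from h import *
for c in ('top','scene'):
  for t in ('tin','tin_lid','mat','carton','flap_end_left_edge','flap_end_right_edge','flap_far_edge','flap_near_edge','oil_bottle','spray_can'):
    print(c,t,[(c2w(c,r['xyz']).round(1).tolist(),round(r['conf'],2)) for r in landmark_of(c,t)][:3])
```

```text
top tin []
top tin_lid [([238.3, -339.1, 1.3], 0.88)]
top mat [([496.7, 358.9, 0.1], 0.76)]
top carton [([598.7, 9.2, 3.0], 0.75)]
top flap_end_left_edge [([619.8, 149.3, 144.6], 0.7)]
top flap_end_right_edge [([579.9, -116.8, 159.1], 0.95)]
top flap_far_edge [([597.1, 6.3, 0.9], 0.64), ([693.1, -9.1, 156.1], 0.56)]
top flap_near_edge [([481.4, 27.2, 144.0], 0.89), ([525.7, -365.5, 89.0], 0.31)]
top oil_bottle [([764.9, 195.9, -1.8], 0.91)]
top spray_can [([762.7, -235.5, 3.5], 0.69)]
scene tin [([519.4, -370.3, -0.3], 0.59)]
scene tin_lid [([526.9, -367.4, 87.0], 0.97), ([233.0, -333.9, -2.0], 0.66), ([764.9, -237.8, -2.6], 0.24)]
scene mat [([497.0, 357.3, -2.4], 0.84)]
scene carton [([594.4, 2.3, 0.2], 0.78)]
scene flap_end_left_edge [([618.9, 147.9, 139.2], 0.71), ([524.4, -371.1, 85.1], 0.62)]
scene flap_end_right_edge [([575.2, -111.0, 152.9], 0.84), ([763.5, -236.6, 3.0], 0.5)]
scene flap_far_edge [([693.9, -10.1, 152.3], 0.57), ([482.8, 28.4, 145.6], 0.21)]
scene flap_near_edge [([483.0, 26.3, 146.3], 0.72), ([594.6, 6.3, -0.5], 0.41)]
scene oil_bottle [([761.7, 204.2, -6.4], 0.57)]
scene spray_can [([762.6, -237.3, -0.1], 0.59), ([782.1, 26.6, -3.7], 0.55)]
```

Run:
```python
from h import *
t=cv2.imread('pics/top0.png')[:,:,::-1]; s=cv2.imread('pics/scene0.png')[:,:,::-1]
from scipy.optimize import least_squares
def hull(pts): return cv2.convexHull(np.array(pts,np.float32))
def cen(h):
    m=cv2.moments(h); return np.array([m['m10'],m['m01']])/m['m00'],m['m00']
def redlid(im,seed):
    R,G,B=[im[:,:,i].astype(int) for i in range(3)]
    m=((R>110)&(G<60)&(B<60)).astype(np.uint8)
    n,l,st,c=cv2.connectedComponentsWithStats(m)
    k=l[seed[1],seed[0]]; p=np.argwhere(l==k)[:,::-1]
    return cen(hull(p))
def cyl(cam,x,y,r,z0,z1):
    a=np.linspace(0,2*np.pi,72)
    return cen(hull([proj(cam,[x+r*np.cos(q),y+r*np.sin(q),z]) for q in a for z in (z0,z1)]))
for nm,zb,seeds,g in (('tinlid',95,dict(top=(420,180),scene=(205,163)),(525,-367)),('benchlid',8,dict(top=(400,260),scene=(265,145)),(236,-337))):
  for c,im in (('top',t),('scene',s)):
    m,A=redlid(im,seeds[c])
    f=lambda q:cyl(c,q[0],q[1],q[2],zb,zb+5)
    r=least_squares(lambda q:np.r_[f(q)[0]-m,(f(q)[1]-A)/A*100],[*g,94]); print(nm,c,r.x.round(1),m)
# mat
for c,im,sd in (('top',t,(205,198)),('scene',s,(450,262))):
    v=im.max(2); mm=(v<45).astype(np.uint8); n,l,st,cc=cv2.connectedComponentsWithStats(mm); k=l[sd[1],sd[0]]
    h=cv2.minAreaRect(np.argwhere(l==k)[:,::-1].astype(np.float32)); 
    ap=cv2.approxPolyDP(cv2.convexHull(np.argwhere(l==k)[:,::-1].astype(np.int32)),6,True)[:,0]
    W=np.array([ray(c,*p,4)[:2] for p in ap]); print(c,'mat',ap.tolist(),W.round(0).tolist(),W.mean(0))
cr=t[110:215,250:370]; a=cv2.resize(cr,None,fx=5,fy=5,interpolation=2)[:, :600]
cv2.imwrite('pics/c_top.png',a[:,:,::-1])
cr=s[155:275,245:385]; cv2.imwrite('pics/c_scene.png',cv2.resize(cr,None,fx=5,fy=5,interpolation=2)[:,:,::-1])
cr=t[140:330,370:480]; cv2.imwrite('pics/c_lids.png',cv2.resize(cr,None,fx=3,fy=3,interpolation=2)[:,:,::-1])
```

```text
Traceback (most recent call last):
  File "h.py", line 13, in proj
    c=get_calibration(cam);K=np.array(c['mtx']);T=np.array(c['extrinsics'])
ValueError: time passes only in moves, steps and waits
```

```bash
sed -i 's/^import numpy.*/import numpy as np, cv2, functools/; s/get_calibration, sign_off/get_calibration as _gc, sign_off/; s/^def save/get_calibration=functools.cache(_gc)\ndef save/' h.py
cat > m1.py <<'E'
from h import *
t=cv2.imread('pics/top0.png')[:,:,::-1]; s=cv2.imread('pics/scene0.png')[:,:,::-1]
from scipy.optimize import least_squares
def hull(pts): return cv2.convexHull(np.array(pts,np.float32))
def cen(h):
    m=cv2.moments(h); return np.array([m['m10'],m['m01']])/m['m00'],m['m00']
def redlid(im,seed):
    R,G,B=[im[:,:,i].astype(int) for i in range(3)]
    m=((R>110)&(G<60)&(B<60)).astype(np.uint8)
    n,l,st,c=cv2.connectedComponentsWithStats(m)
    k=l[seed[1],seed[0]]; p=np.argwhere(l==k)[:,::-1]
    return cen(hull(p))
def cyl(cam,x,y,r,z0,z1):
    a=np.linspace(0,2*np.pi,72)
    return cen(hull([proj(cam,[x+r*np.cos(q),y+r*np.sin(q),z]) for q in a for z in (z0,z1)]))
if __name__=='__main__':
  for nm,zb,seeds,g in (('tinlid',95,dict(top=(420,180),scene=(205,163)),(525,-367)),('benchlid',8,dict(top=(400,260),scene=(265,145)),(236,-337))):
   for c,im in (('top',t),('scene',s)):
    m,A=redlid(im,seeds[c])
    f=lambda q:cyl(c,q[0],q[1],q[2],zb,zb+5)
    r=least_squares(lambda q:np.r_[f(q)[0]-m,(f(q)[1]-A)/A*100],[*g,94],diff_step=1e-3); print(nm,c,r.x.round(1),m)
  for c,im,sd in (('top',t,(205,198)),('scene',s,(450,262))):
    v=im.max(2); mm=(v<45).astype(np.uint8); n,l,st,cc=cv2.connectedComponentsWithStats(mm); k=l[sd[1],sd[0]]
    ap=cv2.approxPolyDP(cv2.convexHull(np.argwhere(l==k)[:,::-1].astype(np.int32)),6,True)[:,0]
    W=np.array([ray(c,*p,4)[:2] for p in ap]); print(c,'mat',ap.tolist(),W.round(0).tolist(),W.mean(0))
  cr=t[110:215,250:370]; a=cv2.resize(cr,None,fx=5,fy=5,interpolation=2)
  cv2.imwrite('pics/c_top.png',a[:,:,::-1])
  cr=s[155:275,245:385]; cv2.imwrite('pics/c_scene.png',cv2.resize(cr,None,fx=5,fy=5,interpolation=2)[:,:,::-1])
  cr=t[140:330,370:480]; cv2.imwrite('pics/c_lids.png',cv2.resize(cr,None,fx=3,fy=3,interpolation=2)[:,:,::-1])
  print(ctrl.get_state()['time'])
E
python3 m1.py
```

```text
tinlid top [ 525.9 -369.6   91.3] [432.15094221 187.32722002]
tinlid scene [-162.7 -429.5 1371.8] [319.5 199.5]
benchlid top [ 234.1 -337.3  133.7] [417.10718568 280.51003905]
benchlid scene [-355.  -547.4 1550.2] [319.5 199.5]
top mat [[635, 397], [0, 399], [0, 104], [118, 0], [233, 0], [639, 41]] [[-129.0, -1023.0], [-127.0, 960.0], [818.0, 1070.0], [1210.0, 702.0], [1217.0, 294.0], [1083.0, -1175.0]] [678.39705634 138.02982807]
scene mat [[639, 399], [68, 399], [3, 380], [0, 0], [639, 0]] [[665.0, 763.0], [1210.0, -132.0], [1252.0, -272.0], [-503.0, -3646.0], [-3101.0, 738.0]] [ -95.43097098 -509.75842788]
1.1
```

View pics/c_lids.png

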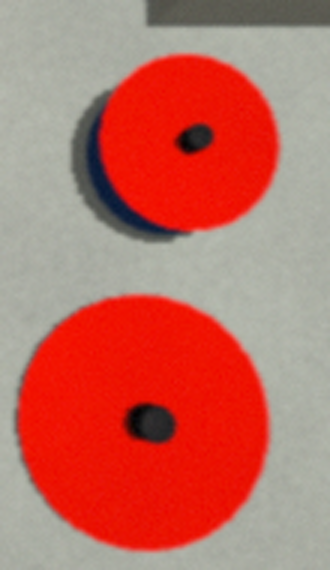

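View pics/c_top.png

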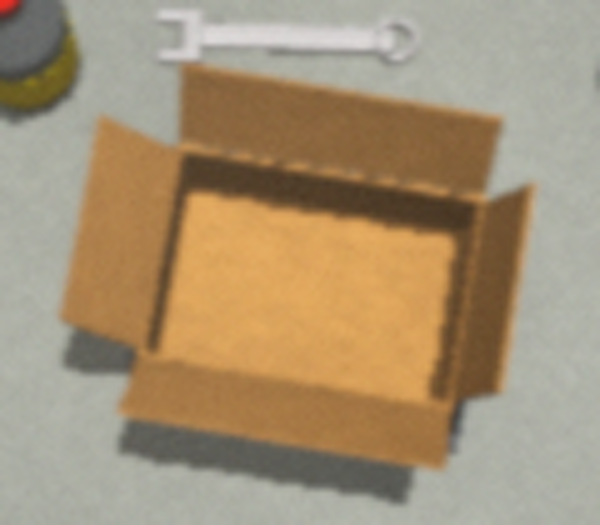

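View pics/c_scene.png

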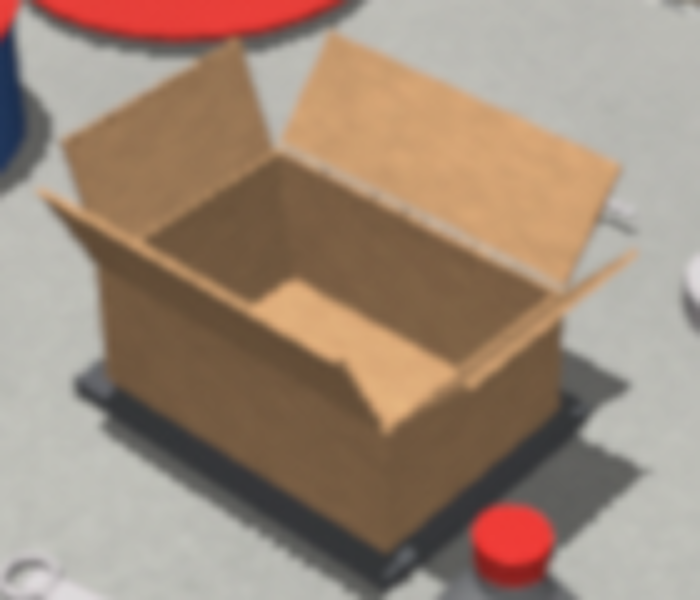

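```bash
cat > m2.py <<'E'
from m1 import *
def carton_pts(q):
    x,y,w,aL,aR,aF,aN=q; c,s_=np.cos(w),np.sin(w); R=np.array([[c,-s_,0],[s_,c,0],[0,0,1]])
    L=68
    P={}
    for n,a,sg in (('L',aL,1),('R',aR,-1)):
        for k,xx in (('f',65),('n',-65)): P[n+k]=[xx,sg*(98-L*np.cos(a)),90+L*np.sin(a)]
    for n,a,sg in (('F',aF,1),('N',aN,-1)):
        for k,yy in (('l',99),('r',-99)): P[n+k]=[sg*(69.5-L*np.cos(a)),yy,94+L*np.sin(a)]
    return {k:R@np.array(v)+[x,y,0] for k,v in P.items()}
obs={'top':dict(Fl=(286.4,123),Fr=(350,134),Lf=(270.6,133.4),Ln=(262.4,174),Nl=(274,192.4),Nr=(339,203.4),Rf=(356.6,147.4),Rn=(350,188)),
'scene':dict(Nr=(311,161.6),Nl=(369,188),Rn=(292.6,162.6),Rf=(257.6,184),Fr=(253,193),Fl=(313,227.4),Ln=(371.4,205.4),Lf=(338,232))}
def res(q,cams=('top','scene')):
    P=carton_pts(q[:7]); return np.concatenate([proj(c,P[k])-np.array(o) for c in cams for k,o in obs[c].items()])
if __name__=='__main__':
  for cams in (('top','scene'),('top',),('scene',)):
    r=least_squares(res,[596,6,-.165,2.1,2.1,2.1,2.1],kwargs=dict(cams=cams),loss='soft_l1'); print(cams,r.x.round(3),np.abs(res(r.x,cams)).round(1).tolist())
  R,G,B=[s[:,:,i].astype(int) for i in range(3)]
  m=((R>110)&(G<90)&(B<90)).astype(np.uint8); n,l,st,c=cv2.connectedComponentsWithStats(m)
  k=l[165,202]; print(k,st[k])
  mm,A=cen(hull(np.argwhere(l==k)[:,::-1]))
  f=lambda q:cyl('scene',q[0],q[1],q[2],95,100)
  print('lid scene',least_squares(lambda q:np.r_[f(q)[0]-mm,(f(q)[1]-A)/A*100],[525,-367,94],diff_step=1e-3).x)
  for c,im,(x0,y0,x1,y1) in (('top',t,(150,150,255,250)),('scene',s,(385,220,515,310))):
    v=im[y0:y1,x0:x1].max(2); th,b=cv2.threshold(np.ascontiguousarray(v),0,1,cv2.THRESH_OTSU|cv2.THRESH_BINARY_INV)
    n,l,st,_=cv2.connectedComponentsWithStats(b); k=1+st[1:,4].argmax()
    ap=cv2.approxPolyDP(cv2.convexHull(np.argwhere(l==k)[:,::-1].astype(np.int32)),5,True)[:,0]+[x0,y0]
    W=np.array([ray(c,*p,4)[:2] for p in ap]); print(c,'mat',ap.tolist(),W.round(0).tolist(),W.mean(0).round(1))
E
python3 m2.py
```

```text
('top', 'scene') [ 5.95766e+02  6.89400e+00 -1.66000e-01  2.30400e+00  1.94800e+00
  2.05000e+00  2.30900e+00] [0.7, 0.6, 0.1, 0.5, 1.1, 0.8, 1.0, 0.1, 1.2, 0.1, 0.6, 0.4, 0.5, 1.1, 0.7, 0.2, 0.2, 1.2, 0.0, 0.8, 0.7, 0.7, 1.2, 1.5, 0.9, 1.0, 0.7, 1.2, 0.5, 0.9, 0.0, 0.5]
('top',) [ 5.94454e+02  5.22100e+00 -1.64000e-01  2.27000e+00  1.95000e+00
  2.04300e+00  2.27300e+00] [0.3, 0.0, 0.6, 0.0, 0.1, 0.3, 0.1, 0.4, 0.5, 0.1, 0.2, 0.1, 0.1, 0.7, 0.0, 0.6]
('scene',) [ 6.00091e+02  1.04530e+01 -1.65000e-01  2.26700e+00  1.89400e+00
  2.02700e+00  2.29000e+00] [0.3, 0.3, 0.3, 0.3, 0.3, 0.4, 0.3, 0.2, 0.5, 0.1, 0.1, 0.1, 0.4, 0.4, 0.1, 0.2]
97 [ 187  126  135   48 3561]
lid scene [ 425.78308825 -299.95952696  159.08598538]
top mat [[244, 172], [231, 236], [168, 224], [182, 161]] [[588.0, 235.0], [374.0, 272.0], [412.0, 479.0], [624.0, 445.0]] [499.6 357.7]
scene mat [[509, 260], [474, 309], [390, 266], [432, 224]] [[418.0, 483.0], [616.0, 450.0], [592.0, 237.0], [384.0, 271.0]] [502.5 360.2]
```

```bash
cat > g.py <<'E'
import numpy as np
def rel(cur,*tgts):
    """cur,tgt=(x,y,z,yaw) tool down -> slide mm / twist z"""
    a=np.radians(cur[3]);c,s=np.cos(a),np.sin(a)
    for t in tgts:
        d=np.array(t[:3])-cur[:3]
        print('slide',[round(float(v),1) for v in (d[0]*c+d[1]*s,d[0]*s-d[1]*c,-d[2])],'twz',round(float(-np.radians(t[3]-cur[3])),3))
E
python3 -c "
from g import *
rel((267.3,537.2,243.6,153.54),(440,-90,240,165),(525.7,-368.5,240,170.5))
rel((525.7,-368.5,240,170.5),(525.7,-368.5,117,170.5))"
```

```text
slide [-434.1, -484.5, 3.6] twz -0.2
slide [-634.9, -695.7, 3.6] twz -0.296
slide [0.0, 0.0, 123.0] twz -0.0
```

{"op": "send_rows", "data": {
  "moves": [
    {"slide": [-634.9,-695.7,3.6]},
    {"slide": [-634.9,-695.7,3.6]},
    {"slide": [-634.9,-695.7,3.6]},
    {"slide": [-634.9,-695.7,3.6]},
    {"slide": [-634.9,-695.7,3.6]},
    {"slide": [-634.9,-695.7,3.6]},
    {"slide": [-634.9,-695.7,3.6]},
    {"slide": [-634.9,-695.7,3.6]},
    {"slide": [-634.9,-695.7,3.6]},
    {"slide": [-634.9,-695.7,3.6]}
  ],
  "fingers": 1
}}

```text
schema error: expected keys slide, twist
```

{"op": "send_rows", "data": {
  "moves": [
    {"slide": [-634.9,-695.7,3.6],"twist": [0,0,-0.296]},
    {"slide": [-634.9,-695.7,3.6],"twist": [0,0,-0.296]},
    {"slide": [-634.9,-695.7,3.6],"twist": [0,0,-0.296]},
    {"slide": [-634.9,-695.7,3.6],"twist": [0,0,-0.296]},
    {"slide": [-634.9,-695.7,3.6],"twist": [0,0,-0.296]},
    {"slide": [-634.9,-695.7,3.6],"twist": [0,0,-0.296]},
    {"slide": [-634.9,-695.7,3.6],"twist": [0,0,-0.296]},
    {"slide": [-634.9,-695.7,3.6],"twist": [0,0,-0.296]},
    {"slide": [-634.9,-695.7,3.6],"twist": [0,0,-0.296]},
    {"slide": [-634.9,-695.7,3.6],"twist": [0,0,-0.296]}
  ],
  "fingers": 1
}}

```text
time: 1.93
eef_pos: [381.6, 134.9, 242.4]
eef_rot: [180.0, 0.1, 170.5]
wrist_force: [0.9, -0.2, 0.3]
gripper_width: 92.8
```

```bash
python3 -c "
from g import *
rel((381.7,136.2,242.0,170.5),(525.7,-368.5,240,170.5))"
```

```text
slide [-225.3, -474.0, 2.0] twz -0.0
```

{"op": "send_rows", "data": {
  "moves": [
    {"slide": [-225.3,-474,2],"twist": [0,0,0]},
    {"slide": [-225.3,-474,2],"twist": [0,0,0]},
    {"slide": [-225.3,-474,2],"twist": [0,0,0]},
    {"slide": [-225.3,-474,2],"twist": [0,0,0]},
    {"slide": [-225.3,-474,2],"twist": [0,0,0]},
    {"slide": [-225.3,-474,2],"twist": [0,0,0]},
    {"slide": [-225.3,-474,2],"twist": [0,0,0]},
    {"slide": [-225.3,-474,2],"twist": [0,0,0]},
    {"slide": [-225.3,-474,2],"twist": [0,0,0]},
    {"slide": [-225.3,-474,2],"twist": [0,0,0]}
  ]
}}

```text
time: 2.77
eef_pos: [496.0, -266.2, 240.5]
eef_rot: [-180.0, 0.0, 170.5]
wrist_force: [0.6, -0.3, 0.4]
gripper_width: 92.8
```

```bash
python3 -c "
from g import *
f=417/525.
c=(381.7+f*144,136.2-f*504.7,240.4,170.5);print(c)
rel(c,(525.7,-368.5,240,170.5),(525.7,-368.5,117,170.5))"
```

```text
(496.07714285714286, -264.676, 240.4, 170.5)
slide [-46.4, -97.5, 0.4] twz -0.0
slide [-46.4, -97.5, 123.4] twz -0.0
```

{"op": "send_rows", "data": {
  "moves": [
    {"slide": [-46.4,-97.5,0.4],"twist": [0,0,0]},
    {"slide": [-46.4,-97.5,0.4],"twist": [0,0,0]},
    {"slide": [-46.4,-97.5,0.4],"twist": [0,0,0]},
    {"slide": [-46.4,-97.5,40],"twist": [0,0,0]},
    {"slide": [-46.4,-97.5,80],"twist": [0,0,0]},
    {"slide": [-46.4,-97.5,105],"twist": [0,0,0]},
    {"slide": [-46.4,-97.5,118],"twist": [0,0,0]},
    {"slide": [-46.4,-97.5,123.4],"twist": [0,0,0]},
    {"slide": [-46.4,-97.5,123.4],"twist": [0,0,0]}
  ]
}}

```text
time: 3.52
eef_pos: [526.3, -368.6, 125.1]
eef_rot: [-179.9, 0.1, 170.5]
wrist_force: [-22.0, 13.3, 47.6]
gripper_width: 93.1
```

Run:
```python
from h import *
a=save('top','t1'); b=save('scene','s1')
x=np.hstack([cv2.resize(a[120:260,370:510],None,fx=2.8,fy=2.8),cv2.resize(b[110:250,130:270],None,fx=2.8,fy=2.8)])
cv2.imwrite('pics/x1.png',x[:,:,::-1]); print(ctrl.get_state()['eef_pos'])
```

```text
[ 526.25964122 -368.5524364   125.10980716]
```

View pics/x1.png

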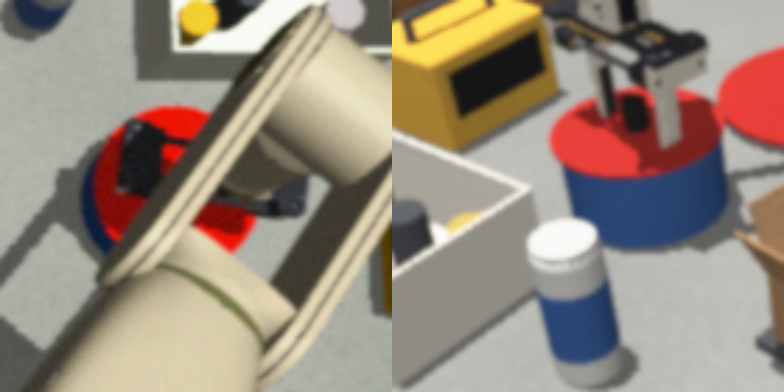

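{"op": "send_rows", "data": {
  "moves": [
    {"slide": [0,0,-12],"twist": [0,0,0]},
    {"slide": [0,0,-12],"twist": [0,0,0]}
  ]
}}

```text
time: 3.78
eef_pos: [527.1, -368.9, 133.1]
eef_rot: [-179.8, 0.3, 170.5]
wrist_force: [0.9, -1.0, 1.4]
gripper_width: 93.3
```

{"op": "send_rows", "data": {
  "moves": [
    {"slide": [0,0,0],"twist": [0,0,0]},
    {"slide": [0,0,0],"twist": [0,0,0]},
    {"slide": [0,0,0],"twist": [0,0,0]},
    {"slide": [0,0,0],"twist": [0,0,0]},
    {"slide": [0,0,0],"twist": [0,0,0]},
    {"slide": [0,0,0],"twist": [0,0,0]}
  ],
  "fingers": 0,
  "force": 35
}}

```text
time: 4.28
eef_pos: [525.3, -367.6, 128.4]
eef_rot: [180.0, -0.0, 170.5]
wrist_force: [-0.3, 0.1, 0.3]
gripper_width: 57.6
```

{"op": "send_rows", "data": {
  "moves": [
    {"slide": [0,0,0],"twist": [0,0,0]},
    {"slide": [0,0,0],"twist": [0,0,0]},
    {"slide": [0,0,0],"twist": [0,0,0]},
    {"slide": [0,0,0],"twist": [0,0,0]},
    {"slide": [0,0,0],"twist": [0,0,0]},
    {"slide": [0,0,0],"twist": [0,0,0]},
    {"slide": [0,0,0],"twist": [0,0,0]}
  ]
}}

```text
time: 4.87
eef_pos: [525.5, -367.9, 129.1]
eef_rot: [-180.0, 0.0, 170.5]
wrist_force: [0.4, -0.7, -1.1]
gripper_width: 27.6
```

{"op": "send_rows", "data": {
  "moves": [
    {"slide": [0,0,-5],"twist": [0,0,0]},
    {"slide": [0,0,-15],"twist": [0,0,0]},
    {"slide": [0,0,-35],"twist": [0,0,0]},
    {"slide": [0,0,-60],"twist": [0,0,0]},
    {"slide": [0,0,-85],"twist": [0,0,0]},
    {"slide": [0,0,-105],"twist": [0,0,0]},
    {"slide": [0,0,-110],"twist": [0,0,0]}
  ]
}}

```text
time: 5.45
eef_pos: [527.1, -368.9, 244.9]
eef_rot: [-179.8, 0.4, 170.5]
wrist_force: [1.4, -0.6, -0.2]
gripper_width: 27.1
```

Run:
```python
from h import *
from g import *
a=save('top','t2'); b=save('scene','s2')
x=np.hstack([cv2.resize(a[120:260,370:510],None,fx=2.8,fy=2.8),cv2.resize(b[80:250,130:300],None,fx=2.3,fy=2.3)[:391].copy()[:391]]) if 0 else cv2.resize(b[60:260,120:370],None,fx=2.5,fy=2.5)
cv2.imwrite('pics/x2.png',x[:,:,::-1]); s=ctrl.get_state();print(s['eef_pos'],s['wrist_force'])
rel((525.7,-368.5,239,170.5),(510,0,239,170.5),(500,358.5,239,170.5),(500,358.5,50,170.5))
for t in ('tin','solenoid'): print(t,[(c2w('scene',r['xyz']).round(1),round(r['conf'],2)) for r in landmark_of('scene',t)][:3])
```

```text
[ 526.37557995 -368.31617612  241.33795066] [ 0.11449228 -0.96983848 -1.75301304]
slide [76.3, 360.9, -0.0] twz -0.0
slide [145.3, 712.8, -0.0] twz -0.0
slide [145.3, 712.8, 189.0] twz -0.0
tin [(array([ 5.239e+02, -3.714e+02,  3.000e-01]), 0.71)]
solenoid [(array([ 519.3, -385.3,    3.3]), 0.58)]
```

View pics/x2.png

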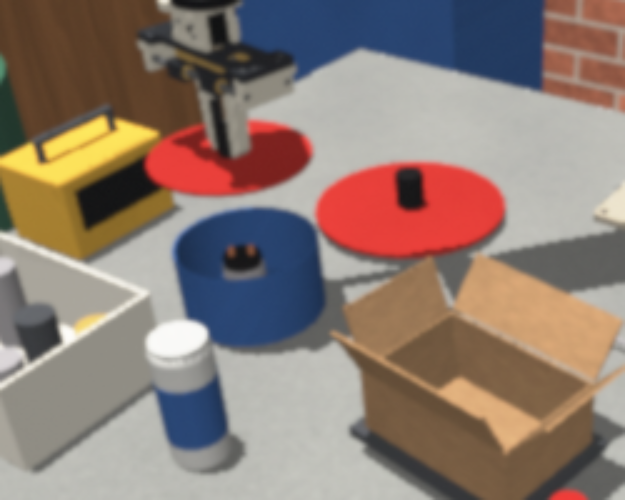

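{"op": "send_rows", "data": {
  "moves": [
    {"slide": [3,14.7,0],"twist": [0,0,0]},
    {"slide": [9,44,0],"twist": [0,0,0]},
    {"slide": [17,83.3,0],"twist": [0,0,0]},
    {"slide": [25,122.5,0],"twist": [0,0,0]},
    {"slide": [33,161.7,0],"twist": [0,0,0]},
    {"slide": [41,200.9,0],"twist": [0,0,0]},
    {"slide": [49,240,0],"twist": [0,0,0]},
    {"slide": [57,279,0],"twist": [0,0,0]},
    {"slide": [65,318,0],"twist": [0,0,0]},
    {"slide": [73,357,0],"twist": [0,0,0]}
  ]
}}

```text
time: 6.48
eef_pos: [510.9, -1.7, 236.8]
eef_rot: [-180.0, -0.2, 170.5]
wrist_force: [1.4, -0.8, -2.7]
gripper_width: 27.0
```

{"op": "send_rows", "data": {
  "moves": [
    {"slide": [8,39,0],"twist": [0,0,0]},
    {"slide": [16,78,0],"twist": [0,0,0]},
    {"slide": [24,117,0],"twist": [0,0,0]},
    {"slide": [32,157,0],"twist": [0,0,0]},
    {"slide": [40,197,0],"twist": [0,0,0]},
    {"slide": [48,237,10],"twist": [0,0,0]},
    {"slide": [56,277,35],"twist": [0,0,0]},
    {"slide": [64,316,50],"twist": [0,0,0]},
    {"slide": [70,345,75],"twist": [0,0,0]},
    {"slide": [72.3,355.8,110],"twist": [0,0,0]}
  ]
}}

```text
time: 7.32
eef_pos: [499.6, 363.9, 129.1]
eef_rot: [179.8, 0.1, 170.6]
wrist_force: [2.1, 0.7, -1.4]
gripper_width: 27.2
```

{"op": "send_rows", "data": {
  "moves": [
    {"slide": [0,0,25],"twist": [0,0,0]},
    {"slide": [0,0,40],"twist": [0,0,0]},
    {"slide": [0,0,44],"twist": [0,0,0]},
    {"slide": [0,0,44],"twist": [0,0,0]}
  ]
}}

```text
time: 7.65
eef_pos: [497.6, 358.0, 81.5]
eef_rot: [-179.8, -0.3, 170.5]
wrist_force: [-0.1, 0.1, -1.7]
gripper_width: 27.6
```

Run:
```python
from h import *
a=save('top','t3'); b=save('scene','s3')
x=cv2.resize(a[130:270,130:290],None,fx=4,fy=4); cv2.imwrite('pics/x3a.png',x[:,:,::-1])
x=cv2.resize(b[170:320,340:560],None,fx=3.5,fy=3.5); cv2.imwrite('pics/x3b.png',x[:,:,::-1])
s=ctrl.get_state();print(s['time'],s['eef_pos'],s['wrist_force'])
for c in ('top','scene'):
  for r in landmark_of(c,'tin_lid')[:3]: print(c,c2w(c,r['xyz']).round(1),r['conf'])
```

```text
7.75 [500.10839836 359.07314848  85.40888875] [-0.43455411 -0.31980753 -1.28717147]
top [499.2 357.4  42.4] 0.71
top [ 240.3 -338.6    3.9] 0.62
scene [ 232.7 -333.4   -3. ] 0.91
scene [500.7 360.1  43.4] 0.74
```

View pics/x3a.png

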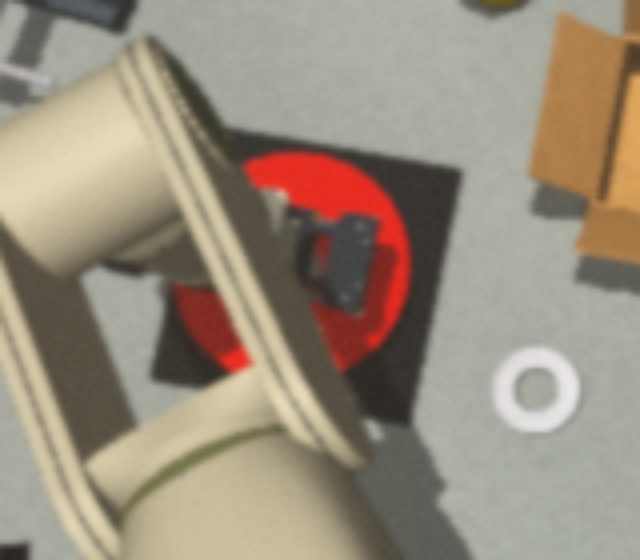

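View pics/x3b.png

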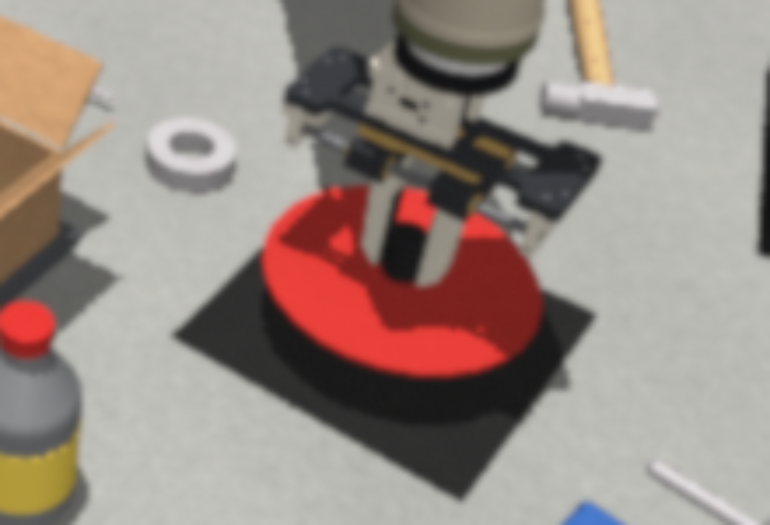

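{"op": "send_rows", "data": {
  "moves": [
    {"slide": [0,0,15],"twist": [0,0,0]},
    {"slide": [0,0,27],"twist": [0,0,0]},
    {"slide": [0,0,34],"twist": [0,0,0]},
    {"slide": [0,0,37],"twist": [0,0,0]},
    {"slide": [0,0,38.5],"twist": [0,0,0]},
    {"slide": [0,0,39.5],"twist": [0,0,0]},
    {"slide": [0,0,40],"twist": [0,0,0]},
    {"slide": [0,0,40],"twist": [0,0,0]}
  ]
}}

```text
time: 8.52
eef_pos: [500.4, 359.5, 46.0]
eef_rot: [180.0, 0.1, 170.5]
wrist_force: [-2.3, -1.8, 4.2]
gripper_width: 27.4
```

{"op": "send_rows", "data": {
  "moves": [
    {"slide": [0,0,0],"twist": [0,0,0]},
    {"slide": [0,0,0],"twist": [0,0,0]},
    {"slide": [0,0,0],"twist": [0,0,0]},
    {"slide": [0,0,0],"twist": [0,0,0]},
    {"slide": [0,0,-20],"twist": [0,0,0]},
    {"slide": [0,0,-60],"twist": [0,0,0]},
    {"slide": [0,0,-100],"twist": [0,0,0]},
    {"slide": [0,0,-140],"twist": [0,0,0]},
    {"slide": [0,0,-175],"twist": [0,0,0]},
    {"slide": [0,0,-195],"twist": [0,0,0]}
  ],
  "fingers": 0.85
}}

```text
time: 9.35
eef_pos: [501.3, 360.1, 245.8]
eef_rot: [179.8, 0.3, 170.5]
wrist_force: [0.1, 0.6, 1.0]
gripper_width: 78.5
```

Run:
```python
from h import *
from m1 import cyl,cen,hull
from scipy.optimize import least_squares
a=save('top','t4'); b=save('scene','s4')
x=np.hstack([cv2.resize(a[140:230,390:480],None,fx=4.4,fy=4.4),cv2.resize(b[120:210,170:260],None,fx=4.4,fy=4.4)]); cv2.imwrite('pics/x4.png',x[:,:,::-1])
s=ctrl.get_state();print(s['time'],s['eef_pos'],s['wrist_force'])
for c in ('top','scene'):
  for t in ('solenoid','tin','tin_lid'):
   for r in landmark_of(c,t)[:3]: print(c,t,c2w(c,r['xyz']).round(1),round(r['conf'],2))
x=cv2.resize(b[130:320,340:560],None,fx=3,fy=3); cv2.imwrite('pics/x4b.png',x[:,:,::-1])
```

```text
9.45 [502.19286711 360.67127703 246.31341821] [ 0.69563602  0.46627396 -0.17877875]
top solenoid [ 518.1 -388.1    5.1] 0.66
top tin_lid [ 235.9 -338.8   -0.5] 0.86
top tin_lid [498.7 362.    4.1] 0.74
top tin_lid [694.9 -10.8 154.2] 0.19
scene solenoid [ 5.230e+02 -3.842e+02 -2.000e-01] 0.75
scene solenoid [ 522.8 -375.7    2.2] 0.27
scene tin [ 522.7 -368.6   -1.3] 0.7
scene tin_lid [499.4 361.5   4.3] 0.79
scene tin_lid [ 233.9 -335.6   -3. ] 0.72
scene tin_lid [ 572.5 -115.7  152.7] 0.49
```

View pics/x4.png

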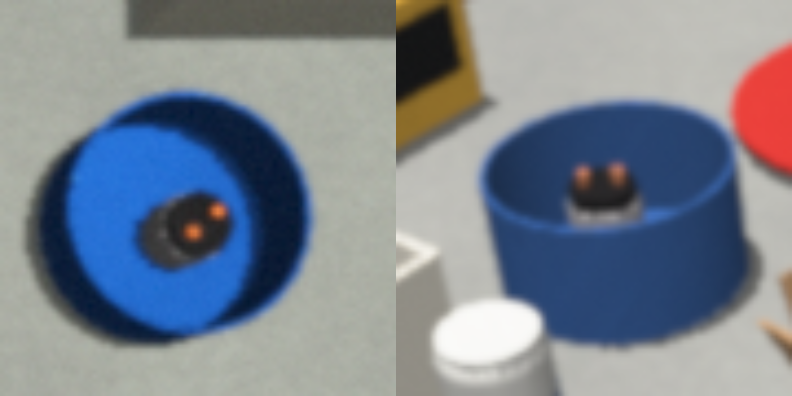

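View pics/x4b.png

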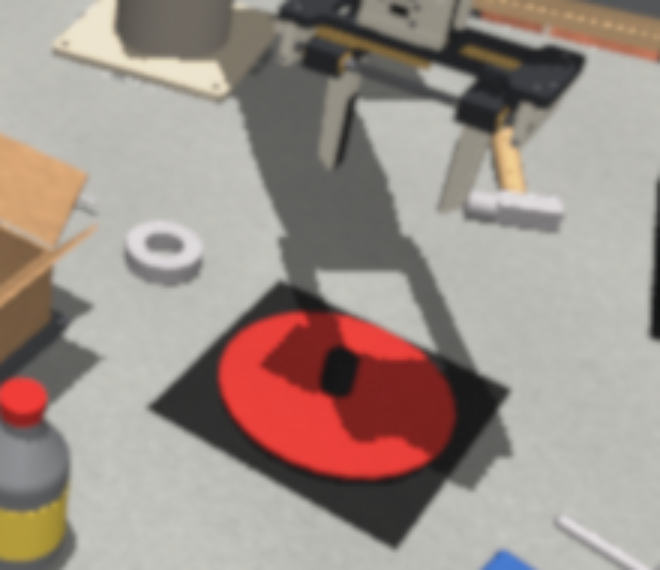

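Run:
```python
from h import *
from g import *
print(ray('top',436.8,190.3,80).round(1),ray('scene',216.5,159.2,80).round(1), ctrl.get_state()['eef_pos'])
rel((500,358.5,241,170.5),(521,-386,241,170.5))
```

```text
[ 518.5 -389.9   80. ] [ 522.6 -380.5   80. ] [499.01009237 358.6951669  237.64398208]
slide [-143.6, -730.8, -0.0] twz -0.0
```

Run:
```python
from h import *
for c,f,m in (('top',(433.0,188.4),(390,140)),('scene',(218.9,157.5),(170,120))):
  print(c,ray(c,*f,95).round(1))
# overlay hypothesis
a=cv2.imread('pics/t4.png');b=cv2.imread('pics/s4.png')
out=[]
q=np.linspace(0,2*np.pi,60)
for c,im,(x0,y0) in (('top',a,(390,140)),('scene',b,(170,120))):
  im=cv2.resize(im[y0:y0+90,x0:x0+90],None,fx=4.4,fy=4.4)
  for (x,y,r,z,col) in ((525,-368.5,88,95,(0,255,255)),(521,-386,24,70,(0,255,0)),(521,-386,26,57,(255,0,255))):
    P=np.array([(proj(c,[x+r*np.cos(t),y+r*np.sin(t),z])-[x0-.0,y0-.0])*4.4 for t in q]).astype(int)
    cv2.polylines(im,[P],True,col,1)
  out.append(im)
cv2.imwrite('pics/x5.png',np.hstack(out))
```

```text
top [ 522.1 -373.    95. ]
scene [ 528.8 -362.4   95. ]
```

View pics/x5.png

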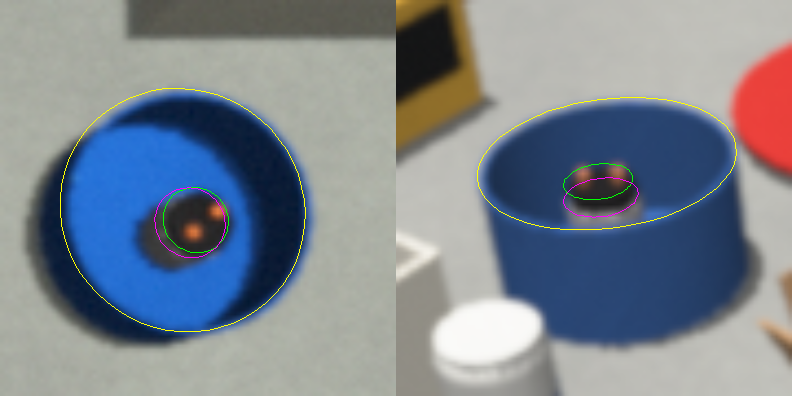

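{"op": "send_rows", "data": {
  "moves": [
    {"slide": [-143,-730,0],"twist": [0,0,0]},
    {"slide": [-143,-730,0],"twist": [0,0,0]},
    {"slide": [-143,-730,0],"twist": [0,0,0]},
    {"slide": [-143,-730,0],"twist": [0,0,0]},
    {"slide": [-143,-730,0],"twist": [0,0,0]},
    {"slide": [-143,-730,0],"twist": [0,0,0]},
    {"slide": [-143,-730,0],"twist": [0,0,0]},
    {"slide": [-143,-730,0],"twist": [0,0,0]},
    {"slide": [-143,-730,0],"twist": [0,0,0]},
    {"slide": [-143,-730,0],"twist": [0,0,0]}
  ],
  "fingers": 0.75
}}

```text
time: 10.58
eef_pos: [510.4, -59.1, 238.8]
eef_rot: [180.0, -0.1, 170.5]
wrist_force: [0.3, -0.8, -1.2]
gripper_width: 69.9
```

Run:
```python
from g import *
f=417/np.hypot(143,730); a=np.radians(170.5); sx,sy=-143*f,-730*f
c=(500+sx*np.cos(a)+sy*np.sin(a),358.5+sx*np.sin(a)-sy*np.cos(a),241,170.5);print(c)
rel(c,(520.5,-385.5,241,170.5),(520.5,-385.5,48,170.5))
```

```text
(np.float64(511.5221816446784), np.float64(-58.34078414923255), 241, 170.5)
slide [-62.9, -321.2, -0.0] twz -0.0
slide [-62.9, -321.2, 193.0] twz -0.0
```

{"op": "send_rows", "data": {
  "moves": [
    {"slide": [-62.9,-321.2,0],"twist": [0,0,0]},
    {"slide": [-62.9,-321.2,0],"twist": [0,0,0]},
    {"slide": [-62.9,-321.2,0],"twist": [0,0,0]},
    {"slide": [-62.9,-321.2,0],"twist": [0,0,0]},
    {"slide": [-62.9,-321.2,0],"twist": [0,0,0]},
    {"slide": [-62.9,-321.2,0],"twist": [0,0,0]},
    {"slide": [-62.9,-321.2,0],"twist": [0,0,0]},
    {"slide": [-62.9,-321.2,20],"twist": [0,0,0]},
    {"slide": [-62.9,-321.2,50],"twist": [0,0,0]},
    {"slide": [-62.9,-321.2,80],"twist": [0,0,0]}
  ]
}}

```text
time: 11.42
eef_pos: [519.7, -387.0, 158.2]
eef_rot: [-180.0, 0.0, 170.3]
wrist_force: [0.6, 1.3, -0.9]
gripper_width: 69.5
```

{"op": "send_rows", "data": {
  "moves": [
    {"slide": [0,0,0],"twist": [0,0,0]}
  ]
}}

```text
time: 11.5
eef_pos: [516.3, -382.1, 150.5]
eef_rot: [179.6, -0.7, 170.4]
wrist_force: [-0.7, 0.8, -1.3]
gripper_width: 69.8
```

Run:
```python
from h import *
b=save('scene','s6'); print(ctrl.get_state()['eef_pos'])
cv2.imwrite('pics/x6.png',cv2.resize(b[80:210,150:280],None,fx=4.4,fy=4.4)[:,:,::-1])
```

```text
[ 517.43596364 -382.32526586  154.1098032 ]
```

View pics/x6.png

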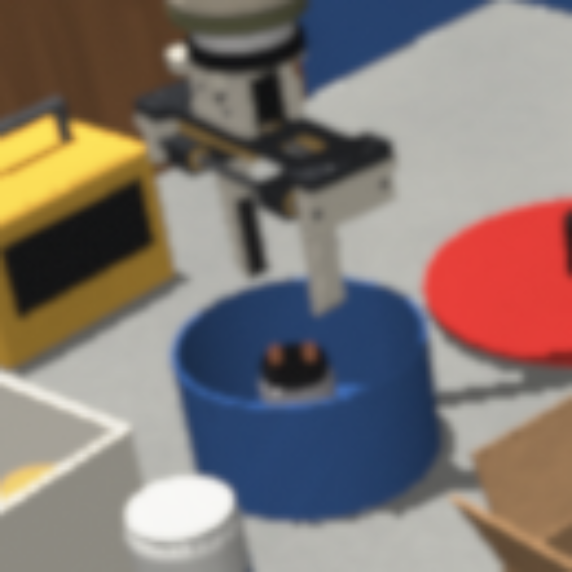

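{"op": "send_rows", "data": {
  "moves": [
    {"slide": [0,0,10],"twist": [0,0,0]},
    {"slide": [0,0,25],"twist": [0,0,0]},
    {"slide": [0,0,45],"twist": [0,0,0]},
    {"slide": [0,0,65],"twist": [0,0,0]},
    {"slide": [0,0,83],"twist": [0,0,0]},
    {"slide": [0,0,97],"twist": [0,0,0]},
    {"slide": [0,0,106],"twist": [0,0,0]},
    {"slide": [0,0,111],"twist": [0,0,0]},
    {"slide": [0,0,113],"twist": [0,0,0]},
    {"slide": [0,0,113],"twist": [0,0,0]}
  ]
}}

```text
time: 12.38
eef_pos: [520.8, -384.6, 47.6]
eef_rot: [-180.0, 0.0, 170.5]
wrist_force: [-0.8, -0.1, -0.2]
gripper_width: 69.6
```

{"op": "send_rows", "data": {
  "moves": [
    {"slide": [0,0,0],"twist": [0,0,0]},
    {"slide": [0,0,0],"twist": [0,0,0]},
    {"slide": [0,0,0],"twist": [0,0,0]},
    {"slide": [0,0,0],"twist": [0,0,0]},
    {"slide": [0,0,0],"twist": [0,0,0]},
    {"slide": [0,0,0],"twist": [0,0,0]}
  ],
  "fingers": 0,
  "force": 35
}}

```text
time: 12.88
eef_pos: [521.0, -385.2, 48.2]
eef_rot: [-179.9, 0.1, 170.5]
wrist_force: [-1.1, -1.8, 6.2]
gripper_width: 51.3
```

{"op": "send_rows", "data": {
  "moves": [
    {"slide": [0,0,0],"twist": [0,0,0]},
    {"slide": [0,0,-5],"twist": [0,0,0]},
    {"slide": [0,0,-18],"twist": [0,0,0]},
    {"slide": [0,0,-40],"twist": [0,0,0]},
    {"slide": [0,0,-70],"twist": [0,0,0]},
    {"slide": [0,0,-105],"twist": [0,0,0]},
    {"slide": [0,0,-140],"twist": [0,0,0]},
    {"slide": [0,0,-170],"twist": [0,0,0]},
    {"slide": [0,0,-187],"twist": [0,0,0]},
    {"slide": [0,0,-192],"twist": [0,0,0]}
  ]
}}

```text
time: 13.72
eef_pos: [521.7, -385.3, 244.6]
eef_rot: [-179.8, 0.3, 170.5]
wrist_force: [0.5, -0.5, -1.5]
gripper_width: 51.8
```

Run:
```python
from h import *
from g import *
b=save('scene','s7'); print(ctrl.get_state()['eef_pos'])
cv2.imwrite('pics/x7.png',cv2.resize(b[60:220,130:300],None,fx=3.5,fy=3.5)[:,:,::-1])
rel((520.5,-385.5,240,170.5),(596,6.5,240,170.5))
```

```text
[ 521.44588308 -385.04056414  243.13956995]
slide [-9.8, 399.1, -0.0] twz -0.0
```

View pics/x7.png

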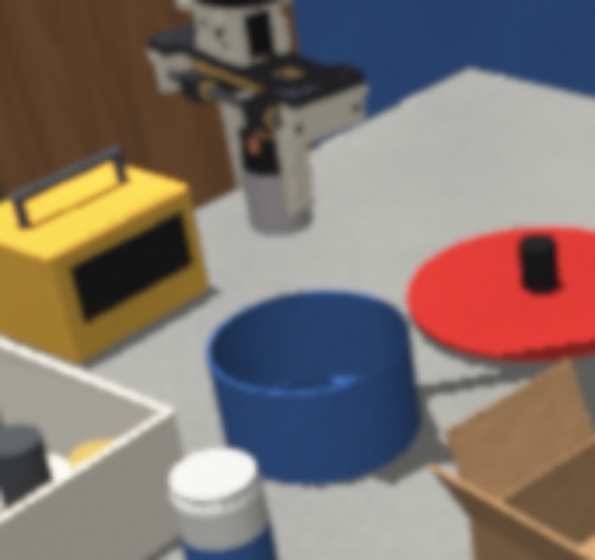

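{"op": "send_rows", "data": {
  "moves": [
    {"slide": [-0.5,20,0],"twist": [0,0,0]},
    {"slide": [-1.5,58,0],"twist": [0,0,0]},
    {"slide": [-2.5,99,0],"twist": [0,0,0]},
    {"slide": [-3.5,140,0],"twist": [0,0,0]},
    {"slide": [-4.5,181,0],"twist": [0,0,0]},
    {"slide": [-5.5,222,0],"twist": [0,0,0]},
    {"slide": [-6.5,263,0],"twist": [0,0,0]},
    {"slide": [-7.5,304,0],"twist": [0,0,0]},
    {"slide": [-8.5,344,0],"twist": [0,0,0]},
    {"slide": [-9.4,376,0],"twist": [0,0,0]}
  ]
}}

```text
time: 14.6
eef_pos: [590.5, -11.8, 236.5]
eef_rot: [180.0, -0.2, 170.6]
wrist_force: [0.2, -0.5, -3.0]
gripper_width: 51.8
```

{"op": "send_rows", "data": {
  "moves": [
    {"slide": [-0.3,17,0],"twist": [0,0,0]},
    {"slide": [-0.4,23,0],"twist": [0,0,0]},
    {"slide": [-0.4,23,0],"twist": [0,0,0]},
    {"slide": [-0.4,23,15],"twist": [0,0,0]},
    {"slide": [-0.4,23,40],"twist": [0,0,0]},
    {"slide": [-0.4,23,65],"twist": [0,0,0]},
    {"slide": [-0.4,23,80],"twist": [0,0,0]}
  ]
}}

```text
time: 15.18
eef_pos: [593.8, 5.8, 155.1]
eef_rot: [-179.9, -0.3, 170.4]
wrist_force: [-0.8, 0.8, -3.6]
gripper_width: 51.5
```

Run:
```python
from h import *
a=save('top','t8');b=save('scene','s8'); s=ctrl.get_state();print(s['time'],s['eef_pos'],s['wrist_force'])
cv2.imwrite('pics/x8.png',np.hstack([cv2.resize(a[100:220,240:370],None,fx=3,fy=3),cv2.resize(b[120:280,240:390],None,fx=2.25,fy=2.25)])[:,:,::-1])
```

```text
15.2833 [592.6167717    6.03473164 154.05219564] [-0.57411713  0.03535737 -3.14149405]
```

View pics/x8.png

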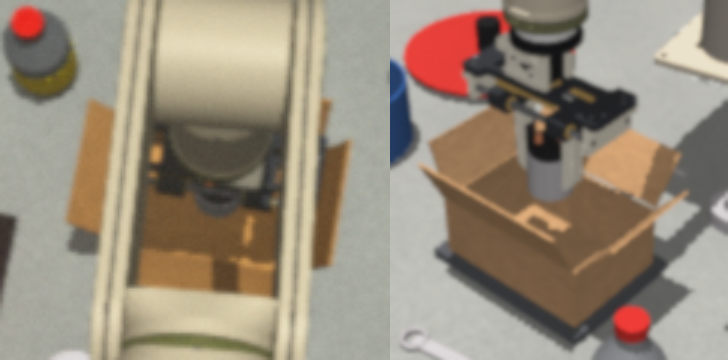

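{"op": "send_rows", "data": {
  "moves": [
    {"slide": [0,0,12],"twist": [0,0,0]},
    {"slide": [0,0,30],"twist": [0,0,0]},
    {"slide": [0,0,52],"twist": [0,0,0]},
    {"slide": [0,0,74],"twist": [0,0,0]},
    {"slide": [0,0,91],"twist": [0,0,0]},
    {"slide": [0,0,102],"twist": [0,0,0]},
    {"slide": [0,0,108],"twist": [0,0,0]},
    {"slide": [0,0,111],"twist": [0,0,0]},
    {"slide": [0,0,112.5],"twist": [0,0,0]},
    {"slide": [0,0,113],"twist": [0,0,0]}
  ]
}}

```text
time: 16.12
eef_pos: [596.9, 7.3, 47.3]
eef_rot: [180.0, 0.1, 170.5]
wrist_force: [0.9, 0.4, -2.8]
gripper_width: 51.7
```

{"op": "send_rows", "data": {
  "moves": [
    {"slide": [0,0,0.4],"twist": [0,0,0]},
    {"slide": [0,0,0.4],"twist": [0,0,0]}
  ]
}}

```text
time: 16.28
eef_pos: [597.0, 7.3, 47.2]
eef_rot: [180.0, 0.1, 170.5]
wrist_force: [-1.5, -0.2, 3.7]
gripper_width: 51.4
```

{"op": "send_rows", "data": {
  "moves": [
    {"slide": [0,0,0],"twist": [0,0,0]},
    {"slide": [0,0,0],"twist": [0,0,0]},
    {"slide": [0,0,0],"twist": [0,0,0]},
    {"slide": [0,0,0],"twist": [0,0,0]},
    {"slide": [0,0,-10],"twist": [0,0,0]},
    {"slide": [0,0,-35],"twist": [0,0,0]},
    {"slide": [0,0,-70],"twist": [0,0,0]},
    {"slide": [0,0,-110],"twist": [0,0,0]},
    {"slide": [0,0,-145],"twist": [0,0,0]},
    {"slide": [0,0,-163],"twist": [0,0,0]}
  ],
  "fingers": 0.75
}}

```text
time: 17.12
eef_pos: [597.9, 7.4, 215.3]
eef_rot: [180.0, 0.4, 170.5]
wrist_force: [0.3, 0.6, 0.9]
gripper_width: 69.9
```

Run:
```python
from h import *
from g import *
a=save('top','t9');b=save('scene','s9'); s=ctrl.get_state();print(s['time'],s['eef_pos'],s['wrist_force'])
cv2.imwrite('pics/x9.png',np.hstack([cv2.resize(a[100:220,240:370],None,fx=3,fy=3),cv2.resize(b[120:280,240:390],None,fx=2.25,fy=2.25)])[:,:,::-1])
```

```text
17.2167 [598.75895532   7.33523357 215.16166704] [-0.07435764  0.27185991  0.6446047 ]
```

View pics/x9.png

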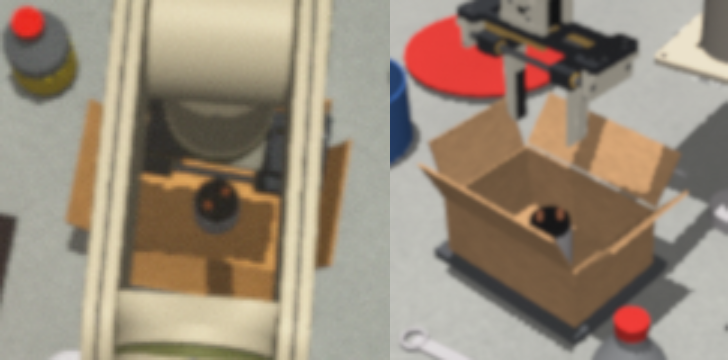

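{"op": "send_rows", "data": {
  "moves": [
    {"slide": [0,20,0],"twist": [0,0,0]},
    {"slide": [0,55,0],"twist": [0,0,0]},
    {"slide": [0,95,0],"twist": [0,0,0]},
    {"slide": [0,135,0],"twist": [0,0,0]},
    {"slide": [0,170,0],"twist": [0,0,0]},
    {"slide": [0,190,0],"twist": [0,0,0]},
    {"slide": [0,195,10],"twist": [0,0,0]},
    {"slide": [0,195,30],"twist": [0,0,0]},
    {"slide": [0,195,55],"twist": [0,0,0]},
    {"slide": [0,195,70],"twist": [0,0,0]}
  ],
  "fingers": 0
}}

```text
time: 18.05
eef_pos: [626.3, 198.9, 134.5]
eef_rot: [-179.9, -0.2, 170.5]
wrist_force: [-1.2, -0.1, -0.8]
gripper_width: 7.4
```

{"op": "send_rows", "data": {
  "moves": [
    {"slide": [0,0,0],"twist": [0,0,0]},
    {"slide": [0,0,0],"twist": [0,0,0]}
  ]
}}

```text
time: 18.22
eef_pos: [626.7, 198.7, 136.4]
eef_rot: [-179.9, -0.2, 170.5]
wrist_force: [-0.1, 0.8, -0.5]
gripper_width: 0.3
```

Run:
```python
from h import *
b=save('scene','s10'); s=ctrl.get_state();print(s['time'],s['eef_pos'],s['wrist_force'],s['gripper_width'])
cv2.imwrite('pics/x10.png',cv2.resize(b[100:300,240:440],None,fx=3,fy=3)[:,:,::-1])
```

```text
18.2667 [627.84029815 199.08443983 138.35790839] [-0.69530651  0.26680222  0.52919375] 0.7612458566310153
```

View pics/x10.png

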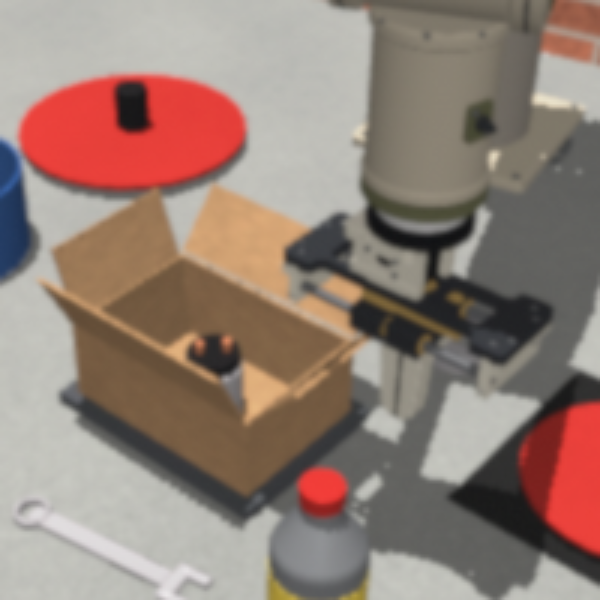

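{"op": "send_rows", "data": {
  "moves": [
    {"slide": [0,-25,0],"twist": [0,0,0]},
    {"slide": [0,-43,0],"twist": [0,0,0]},
    {"slide": [0,-58,0],"twist": [0,0,0]},
    {"slide": [0,-73,0],"twist": [0,0,0]},
    {"slide": [0,-88,0],"twist": [0,0,0]},
    {"slide": [0,-102,0],"twist": [0,0,0]},
    {"slide": [0,-115,3],"twist": [0,0,0]},
    {"slide": [0,-125,7],"twist": [0,0,0]},
    {"slide": [0,-132,12],"twist": [0,0,0]},
    {"slide": [0,-135,17],"twist": [0,0,0]}
  ]
}}

```text
time: 19.1
eef_pos: [605.6, 65.4, 121.0]
eef_rot: [-180.0, -0.0, 170.4]
wrist_force: [0.3, 0.8, -0.4]
gripper_width: 0.4
```

{"op": "send_rows", "data": {
  "moves": [
    {"slide": [0,0,2],"twist": [0,0,0]},
    {"slide": [0,0,4],"twist": [0,0,0]},
    {"slide": [0,0,6],"twist": [0,0,0]},
    {"slide": [0,0,7],"twist": [0,0,0]},
    {"slide": [0,0,7.5],"twist": [0,0,0]},
    {"slide": [0,0,7.5],"twist": [0,0,0]}
  ]
}}

```text
time: 19.6
eef_pos: [605.6, 65.5, 118.1]
eef_rot: [-179.8, -0.0, 170.5]
wrist_force: [-20.0, -8.0, 33.0]
gripper_width: 0.6
```

Run:
```python
from h import *
b=save('scene','s11'); s=ctrl.get_state();print(s['time'],s['eef_pos'],s['wrist_force'],s['gripper_width'])
cv2.imwrite('pics/x11.png',cv2.resize(b[100:300,240:440],None,fx=3,fy=3)[:,:,::-1])
```

```text
19.65 [605.63788106  65.53291446 118.10856532] [-20.87495339  -9.06263093  33.03575302] 0.09894209432432875
```

View pics/x11.png

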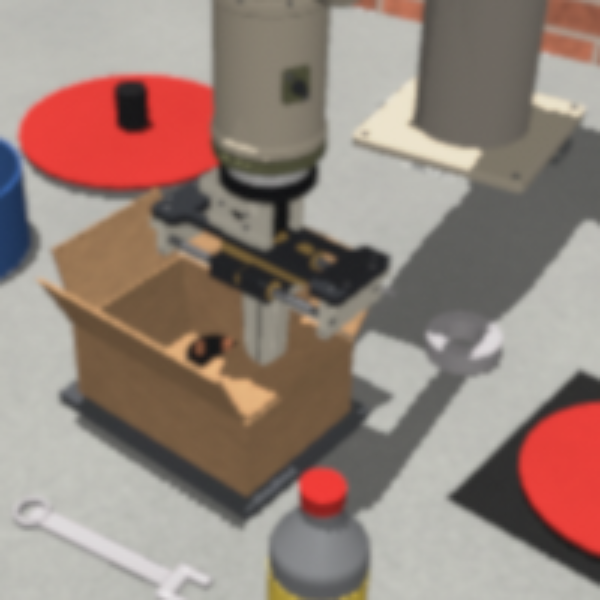

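{"op": "send_rows", "data": {
  "moves": [
    {"slide": [0,0,-20],"twist": [0,0,0]},
    {"slide": [0,0,-55],"twist": [0,0,0]},
    {"slide": [0,-15,-85],"twist": [0,0,0]},
    {"slide": [0,-50,-95],"twist": [0,0,0]},
    {"slide": [0,-90,-95],"twist": [0,0,0]},
    {"slide": [0,-130,-95],"twist": [0,0,0]},
    {"slide": [0,-170,-95],"twist": [0,0,0]},
    {"slide": [0,-210,-95],"twist": [0,0,0]},
    {"slide": [0,-235,-90],"twist": [0,0,0]},
    {"slide": [0,-240,-75],"twist": [0,0,0]}
  ]
}}

```text
time: 20.48
eef_pos: [566.7, -174.6, 191.1]
eef_rot: [-179.9, 0.2, 170.3]
wrist_force: [-0.2, -0.1, 0.1]
gripper_width: 0.6
```

{"op": "send_rows", "data": {
  "moves": [
    {"slide": [0,0,20],"twist": [0,0,0]},
    {"slide": [0,0,40],"twist": [0,0,0]},
    {"slide": [0,0,50],"twist": [0,0,0]},
    {"slide": [0,0,50],"twist": [0,0,0]}
  ]
}}

```text
time: 20.82
eef_pos: [564.3, -168.9, 135.5]
eef_rot: [179.9, -0.3, 170.5]
wrist_force: [-1.0, 0.4, -0.4]
gripper_width: 0.6
```

Run:
```python
from h import *
a=save('top','t12');b=save('scene','s12'); s=ctrl.get_state();print(s['time'],s['eef_pos'],s['wrist_force'],s['gripper_width'])
cv2.imwrite('pics/x12.png',np.hstack([cv2.resize(a[100:220,240:370],None,fx=3,fy=3),cv2.resize(b[120:280,240:390],None,fx=2.25,fy=2.25)])[:,:,::-1])
```

```text
20.9167 [ 566.25964291 -169.54652263  139.11200253] [0.50122451 0.2235226  0.48265721] 0.6863998404980711
```

View pics/x12.png

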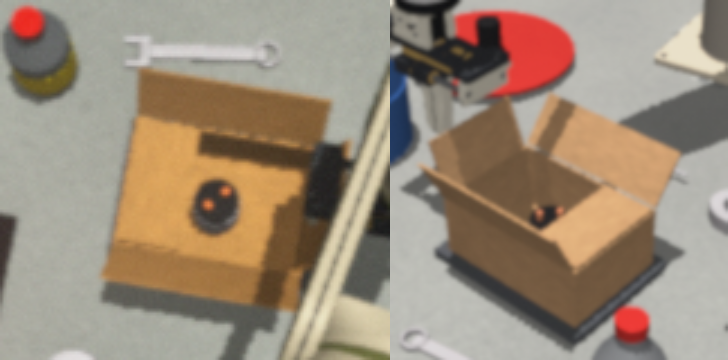

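{"op": "send_rows", "data": {
  "moves": [
    {"slide": [0,15,0],"twist": [0,0,0]},
    {"slide": [0,30,0],"twist": [0,0,0]},
    {"slide": [0,45,0],"twist": [0,0,0]},
    {"slide": [0,60,0],"twist": [0,0,0]},
    {"slide": [0,75,0],"twist": [0,0,0]},
    {"slide": [0,88,0],"twist": [0,0,0]},
    {"slide": [0,100,3],"twist": [0,0,0]},
    {"slide": [0,110,7],"twist": [0,0,0]},
    {"slide": [0,117,12],"twist": [0,0,0]},
    {"slide": [0,120,17],"twist": [0,0,0]}
  ]
}}

```text
time: 21.75
eef_pos: [586.3, -50.4, 121.8]
eef_rot: [180.0, 0.0, 170.6]
wrist_force: [-0.2, -1.6, 0.5]
gripper_width: 0.3
```

{"op": "send_rows", "data": {
  "moves": [
    {"slide": [0,0,2],"twist": [0,0,0]},
    {"slide": [0,0,4],"twist": [0,0,0]},
    {"slide": [0,0,5.5],"twist": [0,0,0]},
    {"slide": [0,0,6.5],"twist": [0,0,0]},
    {"slide": [0,0,7],"twist": [0,0,0]},
    {"slide": [0,0,7],"twist": [0,0,0]}
  ]
}}

```text
time: 22.25
eef_pos: [586.0, -51.0, 118.2]
eef_rot: [179.9, -0.0, 170.5]
wrist_force: [-14.1, 7.9, 26.2]
gripper_width: 0.4
```

{"op": "send_rows", "data": {
  "moves": [
    {"slide": [0,0,-20],"twist": [0,0,0]},
    {"slide": [0,0,-55],"twist": [0,0,0]},
    {"slide": [-10,5,-85],"twist": [0,0,0]},
    {"slide": [-35,15,-94],"twist": [0,0,0]},
    {"slide": [-70,30,-94],"twist": [0,0,0]},
    {"slide": [-105,45,-94],"twist": [0,0,0]},
    {"slide": [-130,57,-94],"twist": [0,0,0]},
    {"slide": [-145,60,-90],"twist": [0,0,0]},
    {"slide": [-147,60,-75],"twist": [0,0,0]},
    {"slide": [-147,60,-50],"twist": [0,0,0]}
  ]
}}

```text
time: 23.08
eef_pos: [743.0, -17.7, 166.6]
eef_rot: [180.0, 0.3, 170.5]
wrist_force: [0.3, 0.4, -0.4]
gripper_width: 0.8
```

{"op": "send_rows", "data": {
  "moves": [
    {"slide": [0,0,15],"twist": [0,0,0]},
    {"slide": [0,0,22],"twist": [0,0,0]},
    {"slide": [0,0,22],"twist": [0,0,0]}
  ]
}}

```text
time: 23.33
eef_pos: [738.3, -17.2, 139.1]
eef_rot: [-180.0, -0.4, 170.5]
wrist_force: [-0.0, 0.5, 0.1]
gripper_width: -0.0
```

Run:
```python
from h import *
a=save('top','t13');b=save('scene','s13'); s=ctrl.get_state();print(s['time'],s['eef_pos'],s['wrist_force'],s['gripper_width'])
cv2.imwrite('pics/x13.png',np.hstack([cv2.resize(a[100:220,240:370],None,fx=3,fy=3),cv2.resize(b[120:280,240:390],None,fx=2.25,fy=2.25)])[:,:,::-1])
```

```text
23.4333 [740.51853299 -17.16260991 143.48488745] [0.29785528 0.05430326 0.19018571] 0.5478669835916798
```

View pics/x13.png

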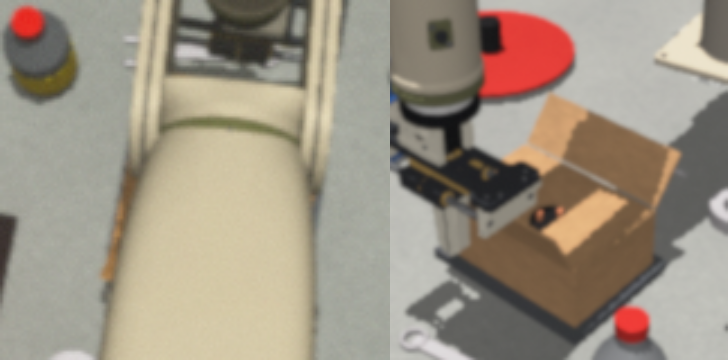

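{"op": "send_rows", "data": {
  "moves": [
    {"slide": [15,0,0],"twist": [0,0,0]},
    {"slide": [30,0,0],"twist": [0,0,0]},
    {"slide": [45,0,0],"twist": [0,0,0]},
    {"slide": [60,0,0],"twist": [0,0,0]},
    {"slide": [74,0,0],"twist": [0,0,0]},
    {"slide": [87,0,0],"twist": [0,0,0]},
    {"slide": [98,0,3],"twist": [0,0,0]},
    {"slide": [107,0,7],"twist": [0,0,0]},
    {"slide": [113,0,12],"twist": [0,0,0]},
    {"slide": [117,0,17],"twist": [0,0,0]}
  ]
}}

```text
time: 24.27
eef_pos: [626.1, 2.5, 128.0]
eef_rot: [180.0, 0.2, 170.5]
wrist_force: [1.3, 0.4, 0.1]
gripper_width: 0.3
```

{"op": "send_rows", "data": {
  "moves": [
    {"slide": [0,0,2],"twist": [0,0,0]},
    {"slide": [0,0,4],"twist": [0,0,0]},
    {"slide": [0,0,5.5],"twist": [0,0,0]},
    {"slide": [0,0,6.5],"twist": [0,0,0]},
    {"slide": [0,0,7],"twist": [0,0,0]},
    {"slide": [0,0,7],"twist": [0,0,0]}
  ]
}}

```text
time: 24.77
eef_pos: [625.7, 2.5, 122.4]
eef_rot: [-180.0, -0.0, 170.5]
wrist_force: [-15.1, 0.5, 25.5]
gripper_width: 0.8
```

{"op": "send_rows", "data": {
  "moves": [
    {"slide": [0,0,-20],"twist": [0,0,0]},
    {"slide": [0,0,-55],"twist": [0,0,0]},
    {"slide": [15,0,-85],"twist": [0,0,0]},
    {"slide": [50,0,-90],"twist": [0,0,0]},
    {"slide": [85,0,-90],"twist": [0,0,0]},
    {"slide": [120,0,-90],"twist": [0,0,0]},
    {"slide": [155,0,-90],"twist": [0,0,0]},
    {"slide": [180,0,-88],"twist": [0,0,0]},
    {"slide": [190,0,-75],"twist": [0,0,0]},
    {"slide": [190,0,-50],"twist": [0,0,0]}
  ]
}}

```text
time: 25.6
eef_pos: [439.1, 34.2, 172.2]
eef_rot: [179.9, 0.4, 170.5]
wrist_force: [0.1, -0.2, -0.3]
gripper_width: 0.4
```

{"op": "send_rows", "data": {
  "moves": [
    {"slide": [0,0,20],"twist": [0,0,0]},
    {"slide": [0,0,26],"twist": [0,0,0]},
    {"slide": [0,0,26],"twist": [0,0,0]}
  ]
}}

```text
time: 25.85
eef_pos: [437.1, 33.9, 141.6]
eef_rot: [-180.0, -0.2, 170.5]
wrist_force: [0.4, 0.2, 0.6]
gripper_width: 0.6
```

Run:
```python
from h import *
a=save('top','t14');b=save('scene','s14'); s=ctrl.get_state();print(s['time'],s['eef_pos'],s['wrist_force'],s['gripper_width'])
cv2.imwrite('pics/x14.png',np.hstack([cv2.resize(a[100:220,240:370],None,fx=3,fy=3),cv2.resize(b[120:280,240:390],None,fx=2.25,fy=2.25)])[:,:,::-1])
```

```text
25.95 [438.74427893  33.77211889 144.03242098] [0.45372757 0.62219281 0.42155285] 0.3747236131521529
```

View pics/x14.png

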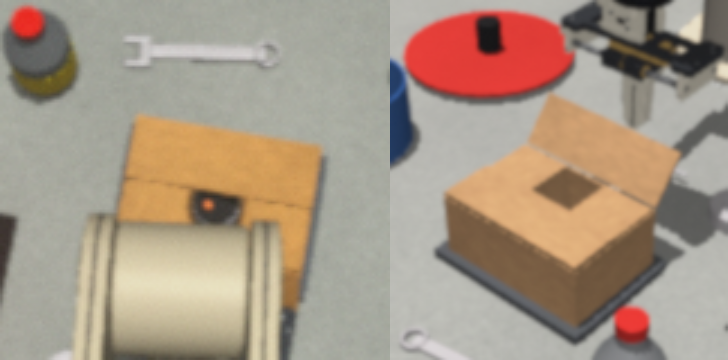

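{"op": "send_rows", "data": {
  "moves": [
    {"slide": [-20,0,0],"twist": [0,0,0]},
    {"slide": [-40,0,0],"twist": [0,0,0]},
    {"slide": [-57,0,0],"twist": [0,0,0]},
    {"slide": [-73,0,0],"twist": [0,0,0]},
    {"slide": [-88,0,0],"twist": [0,0,0]},
    {"slide": [-101,0,0],"twist": [0,0,0]},
    {"slide": [-112,0,3],"twist": [0,0,0]},
    {"slide": [-121,0,7],"twist": [0,0,0]},
    {"slide": [-127,0,12],"twist": [0,0,0]},
    {"slide": [-130,0,17],"twist": [0,0,0]}
  ]
}}

```text
time: 26.78
eef_pos: [568.0, 12.2, 127.2]
eef_rot: [180.0, 0.1, 170.5]
wrist_force: [-0.1, 0.5, 0.8]
gripper_width: 0.1
```

{"op": "send_rows", "data": {
  "moves": [
    {"slide": [0,0,2],"twist": [0,0,0]},
    {"slide": [0,0,4],"twist": [0,0,0]},
    {"slide": [0,0,5.5],"twist": [0,0,0]},
    {"slide": [0,0,6.5],"twist": [0,0,0]},
    {"slide": [0,0,7],"twist": [0,0,0]},
    {"slide": [0,0,7],"twist": [0,0,0]}
  ]
}}

```text
time: 27.28
eef_pos: [566.6, 12.4, 122.4]
eef_rot: [-180.0, 0.1, 170.5]
wrist_force: [-9.0, 0.8, 21.5]
gripper_width: 0.7
```

{"op": "send_rows", "data": {
  "moves": [
    {"slide": [0,0,-15],"twist": [0,0,0]},
    {"slide": [0,0,-45],"twist": [0,0,0]},
    {"slide": [0,0,-80],"twist": [0,0,0]},
    {"slide": [40,0,-115],"twist": [0,0,0]},
    {"slide": [80,0,-125],"twist": [0,0,0]},
    {"slide": [120,0,-130],"twist": [0,0,0]},
    {"slide": [145,0,-130],"twist": [0,0,0]},
    {"slide": [150,0,-130],"twist": [0,0,0]},
    {"slide": [150,0,-130],"twist": [0,0,0]}
  ]
}}

```text
time: 28.03
eef_pos: [417.1, 37.6, 249.8]
eef_rot: [180.0, 0.1, 170.5]
wrist_force: [-1.0, 0.4, 0.3]
gripper_width: 0.5
```

Run:
```python
from h import *
a=save('top','t15');b=save('scene','s15'); s=ctrl.get_state();print(s['time'],s['eef_pos'],s['wrist_force'],s['gripper_width'])
for c in ('top','scene'):
  for t in ('tin','tin_lid','flap_end_left_edge','flap_far_edge','flap_near_edge','oil_bottle','spray_can'):
    print(c,t,[(c2w(c,r['xyz']).round(0).tolist(),round(r['conf'],2)) for r in landmark_of(c,t)][:2])
```

```text
28.1333 [418.85490507  37.1544194  249.54566704] [-0.07149388  0.25240486 -1.2140666 ] 0.6596763059450531
top tin [([523.0, -369.0, -3.0], 0.71)]
top tin_lid [([501.0, 362.0, 6.0], 0.84), ([236.0, -339.0, 3.0], 0.69)]
top flap_end_left_edge [([762.0, 199.0, -1.0], 0.6), ([596.0, 8.0, 1.0], 0.41)]
top flap_far_edge [([597.0, 8.0, 98.0], 0.58)]
top flap_near_edge [([595.0, 9.0, 96.0], 0.69)]
top oil_bottle [([763.0, 197.0, -6.0], 0.63)]
top spray_can [([763.0, -236.0, 7.0], 0.72)]
scene tin [([522.0, -369.0, 1.0], 0.8)]
scene tin_lid [([502.0, 361.0, 3.0], 0.78), ([236.0, -332.0, -5.0], 0.75)]
scene flap_end_left_edge []
scene flap_far_edge [([597.0, 11.0, 93.0], 0.71)]
scene flap_near_edge [([596.0, 5.0, 97.0], 0.97)]
scene oil_bottle [([764.0, 203.0, -6.0], 0.66)]
scene spray_can [([762.0, -240.0, -0.0], 0.76), ([765.0, 204.0, -6.0], 0.47)]
```

View pics/t15.png

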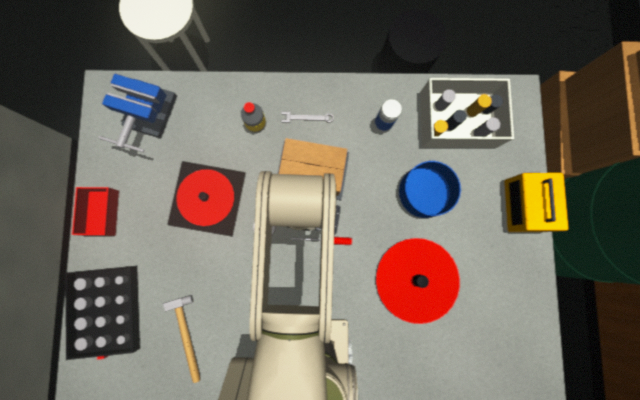

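View pics/s15.png

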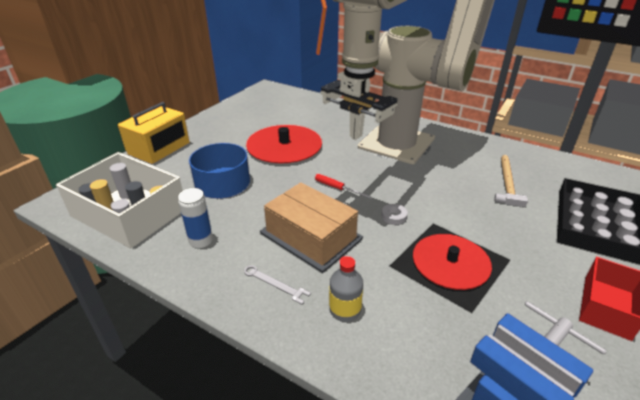

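```bash
python3 -c "
from rig import sign_off; print(sign_off())"
```

```text
the job is handed in; nothing more can be done
None
```

The job is done as asked and handed in at about 28 s of the 72 s allowed.

- **Lid:** I lifted the smaller red lid off the tin by its knob and laid it knob up on the mat. The last look puts it within about 2–3 mm of the mat's centre.
- **Solenoid:** I lowered it into the carton until the wrist force showed contact, then released it. The pictures before the flaps were closed showed it standing upright.
- **Carton:** I folded both short end flaps flat first, then the far and near long flaps. The last camera check puts both long flap edges at about 93–98 mm, which is level. The end flaps are now hidden; I pressed each down, and the fingertips stopped on it at about 93 mm, its closed height.
- **Surroundings:** the tin, oil bottle and spray can read within a few millimetres of where they started. The wrench, screwdriver and bearing look unmoved in the pictures.

**What went wrong or disagreed:**
- On the first approach to the knob I went about 10 mm too low. The fingertips pressed on the lid's flange with about 54 N total (47.6 N of it vertical) before I backed off. This was the fingers rather than the gripper body, and neither the lid nor the tin shifted visibly.
- The two cameras differ by about 5–10 mm at the tin and the carton, so I used averages of both views.
- In the last check the network found no true left end flap edge, as expected with it covered. It gave only false matches from the top camera and nothing from the scene camera.

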